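# Index the ring round to the pointer with the ratchet lever

## Task

Bring the ring on the small indexing table round to the fixed pointer by working the ratchet lever: push it away from the robot as far as it goes, let it spring back, and repeat. Each stroke moves the table only one tooth; stop when the ring stands at the pointer, with the lever back at rest. Do not touch the turning table or anything on it.

Things in the scene. Friction and masses are not known exactly. Their poses are not given: they have to be found in the camera images.
- index_base: grey square base plate 150 x 150 x 10 mm of the indexing fixture, immovable. Origin: under its centre, on the worktop, on the common vertical axis of table and lever. Its x axis points away from the robot, y to the robot's left (yaw within 0.25 rad). The pointer, a dark post 67 mm high with a thin finger toward the centre, stands at its -x edge; the lever sticks out on its -y side (robot's right).
- lever (a joint): angle of the flat steel ratchet lever about the base's vertical axis, rad: 0 at rest, grows counter-clockwise seen from above (grip moves to base +x, away from the robot), hard stop at 0.65. A spring brings it back to 0 when let go. Pushing takes about 1.5 to 5 N at the grip. Forward it carries the table along; the table stays when it springs back. Only strokes to within 0.08 rad of the stop count surely.
- lever_grip (a point): the lever's upright round black grip, 18 mm in diameter, from 18 to 73 mm above the worktop, 125 mm from the base's axis. This point is on its axis, 50 mm above the worktop. In the base frame it moves on an arc from (-40, -118) mm at rest to (+40, -118) mm at the stop. No loose thing lies within 35 mm of that arc.
- turntable: round dark metal table with a toothed rim on the base (12 saw teeth of 30 degrees, to 62 mm radius; deck 35 mm above the worktop) with six posts on a circle of 38 mm radius: one carries the ring, two carry solid brass buttons, three are bare; tops to 52 mm. Origin on the turning axis at worktop height; the ring is at (-38, 0) mm in its frame. Turns counter-clockwise only, seen from above. The robot must not touch it.
- ring_centre (a point): centre of the plain bright finger ring (open hoop, 26 mm across, 12 mm high) on one post of the table, 38 mm from the axis, 45 mm above the worktop. It starts 54 to 115 degrees short of the pointer, not always on a tooth, so the first stroke may move it less than 30 degrees or a little more; after each full stroke it is within 6 degrees of a whole number of teeth from the pointer. 2 to 4 strokes are needed.
- pointer_mark (a point): the place of the ring's centre when it stands at the pointer: in the base frame (-38, 0) mm, 45 mm above the worktop. The tip of the pointer's finger is 6 mm short of it (toward the post) and 19 mm higher.

How it is judged:
By the outcome, as a careful person would: the job done as asked, in the order asked, and still so for the second after the job is handed in, with the robot touching nothing.
It also fails if it takes over 45 s, if anything falls off the work surface, if the arm or the gripper's body presses on something with over 40 N, if the wrist force passes 120 N, or if a joint passes its speed limit or range.

## Robot

A 6-joint arm with a two-finger parallel gripper is mounted at the origin on a cart in front of the work surface, level with it; the furniture and walls round the work are solid. World frame = base frame: x ahead of the robot, y to its left, z up, the work surface at z = 0. Lengths are in mm, angles in rad, forces in N, time in s.
With the tool pointing down it reaches from about 325 to 775 mm from the base axis. Payload 9.3 kg.
Tool frame: the origin (TCP) lies at the very end of the fingers, on their centre line; the grasp point (between the pads) lies 19 mm behind it (env.grasp_offset is the distance from the TCP to the grasp point, in mm); z points along the fingers, y is the line along which they close (so a half turn about z gives the same grasp; the last joint's range is limited). The gripper opens to 85 mm and grips with 20 to 120 N. Pads are 22 mm wide; open, the fingers measure 114 mm over their backs; the gripper's body (76 mm by 85 mm) begins 54 mm behind the grasp point. The pads swing forward as they close: fully open they stand 13 mm farther back than shut.
Start: joints at [1.004, 0.259, 0.021, 1.334, 0, 1.418], TCP at [221.151, 503.576, 231.279] pointing down, gripper open.
Joint ranges: [-3.04, 3.04], [-0.91, 1.82], [-1.04, 1.36], [-1.92, 1.95], [-1.52, 1.45], [-3.14, 3.14]. Speed limits (rad/s): [2.22, 2.22, 2.79, 3.14, 3.14, 3.14].

## Interface

Orientations are given as a unit quaternion [w, x, y, z].
In Python, from cell import env gives the robot as it stands.
- The arm moves only by the tool drive_tool, never from a script. Its argument "deltas" is a list that holds one entry, the list of rows, each a list of 5 numbers: the shift along the world's x, y, z each as a share of 0.12 m, from -1 to 1, then the turn about the world's z as a share of 6 degrees, from -1 to 1, then the gripper command: -1 is fully open, 1 is shut, values between are in proportion. A call has 1 to 20 rows; each row shifts and turns the commanded pose from where the row before left it; what a row does not reach is not made up. A row lasts 1/10 s, in which the tool goes at most 50 mm and 8.59 degrees, less where a joint would pass 70% of its speed; a pose out of reach is approached as far as the arm can. A call with a number of a shift or a turn outside -1 to 1 is refused whole. A call with a gripper value outside its range is refused whole. The fingers move at their own pace and stop on an object; the grip force is fixed at half the most. Time passes only in rows, so rows that do not move let the fingers close. It gives the time, the measured TCP pose, the force, the opening and the grip force at its end, in the units of the state.
- env.sense(): the state, without advancing time (a new reading comes with each control period).
- env.camera(name): name is "side" or "top" or "wrist"; returns a dict with "image" (400x640x3 uint8, red, green, blue), "vfov" (degrees; the focal length in pixels is half the picture's height over the tangent of half this angle, whatever the lens; pixels are square), "cx", "cy" (the principal point, pixels), "k1" (the pictures are not rectified: a ray, as slopes to the right and down, at radius r is drawn at 1 + k1 r^2 times it, then the intrinsics apply), "R" (3x3) and "t" (3): a world point X has camera coordinates R X + t. Camera axes: x right, y down, z forward; pixel columns grow to the right and rows downward; lengths in mm; the calibration is good to about 2 mm. A picture is of the moment at which its call begins. There is no depth.
- env.job_done(): hands the job in; it is judged then, once.
The state is a dict: "time": time; "joints": joint angles; "joint_vel": joint speeds; "tau": joint torques, N m; "tcp_pos": TCP position; "ee_rot": TCP orientation; "wrist_force": force on the tool from outside, world axes, zero at the start; "torque": the same for the moment, N m; "gripper_width": opening from 0.0 (shut) to 1.0 (fully open); "grip_force": force on a finger pad.
Only numpy, scipy, OpenCV 4.12 (cv2) and the standard library are available. Lean on these libraries where they do the work, as an engineer would, in place of code of your own. Each camera call takes 0.05 s, during which the arm holds its last target. There are 200 camera calls.

## Working session

There is one attempt and no reset: what is moved stays moved. The work goes in short steps, Python scripts to look and compute and a tool call to move; the robot and the scene stay as the last step left them, time stands still between calls to the robot, and variables do not carry over. Pictures are saved under pics/ and viewed, at most 10 in all, crops included, and the job is handed in when it is done.

Besides the shell and the picture viewer there is one more tool, called after "Emit:" as name(argument=value, ...) on one line, values as JSON. drive_tool: Moves the arm, as the interface text tells. Its arguments: {"type":"object","properties":{"deltas":{"type":"array","items":{"type":"array","items":{"type":"array","items":{"type":"number"}}}}},"required":["deltas"]}

```bash
mkdir -p pics; cat > h.py <<'E'
import numpy as np, cv2
from cell import env
def shot(n,f):
    c=env.camera(n); cv2.imwrite('pics/'+f,c['image'][:,:,::-1]); np.savez('pics/'+f+'.npz',**{k:np.array(v) for k,v in c.items()}); return c
def load(f): return dict(np.load('pics/'+f+'.npz'))
def K(c):
    f=200/np.tan(np.radians(c['vfov'])/2); return np.array([[f,0,c['cx']],[0,f,c['cy']],[0,0,1.]])
D=lambda c: np.array([float(c['k1']),0,0,0])
def back(c,uv,z):
    p=cv2.undistortPoints(np.array([[uv]],float),K(c),D(c))[0,0]; R=np.array(c['R']);t=np.array(c['t']).ravel()
    o=-R.T@t; d=R.T@np.array([p[0],p[1],1]); return o+d*(z-o[2])/d[2]
def proj(c,X):
    return cv2.projectPoints(np.array(X,float).reshape(-1,1,3),cv2.Rodrigues(np.array(c['R'],float))[0],np.array(c['t'],float).ravel(),K(c),D(c))[0][:,0]
E
python3 - <<'E'
from h import *
for n in('top','side'): c=shot(n,n+'0.png'); print(n,c['k1'],-np.array(c['R']).T@np.array(c['t']).ravel())
s=env.sense(); print(s['time'],s['tcp_pos'],s['ee_rot'],s['wrist_force'],s['gripper_width'])
E
```

```text
top -0.07158280147647156 [ 430.30622175 -143.01795346  891.50044467]
side -0.10788552676515836 [ 484.83431274 -914.39307736  444.25638891]
0.1 [221.03238602 503.37969795 230.75328968] [-2.09118112e-04  2.05463397e-01  9.78664635e-01 -5.30498035e-04] [ 1.13695202 -0.67117539 -0.01336222] 1.0018091295944132
```

View pics/top0.png

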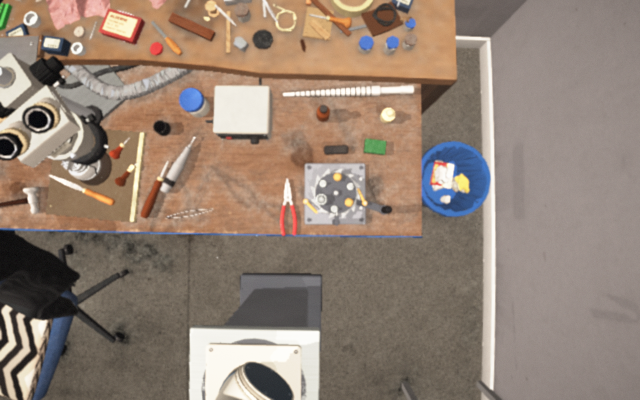

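View pics/side0.png

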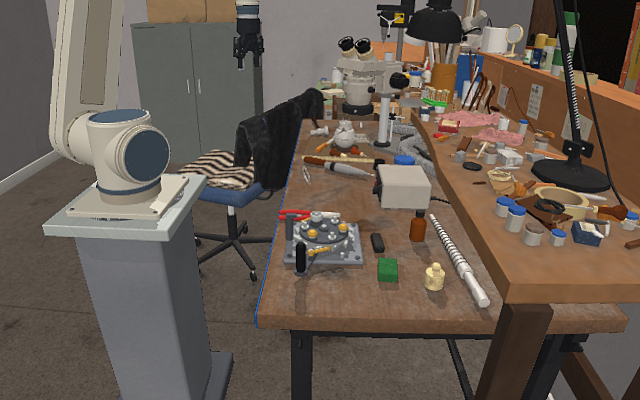

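The top view shows the base plate around (336,194) and the grip at (387,209). The side view shows the grip near (300,258) and the fixture near (325,235). I'll enlarge both.

```bash
python3 - <<'E'
import cv2,numpy as np
a=cv2.imread('pics/top0.png')[150:240,290:400]; b=cv2.imread('pics/side0.png')[200:280,270:380]
a=cv2.resize(a,None,fx=7,fy=6,interpolation=3)[:, :]
a=cv2.resize(cv2.imread('pics/top0.png')[155:230,295:400],None,fx=5,fy=5,interpolation=2); b=cv2.resize(cv2.imread('pics/side0.png')[203:278,275:380],None,fx=5,fy=5,interpolation=2)
cv2.imwrite('pics/topc.png',a);cv2.imwrite('pics/sidec.png',b)
E
```

```text
(no output)
```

View pics/topc.png

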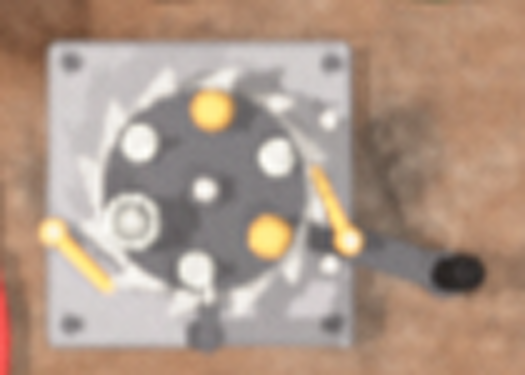

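View pics/sidec.png

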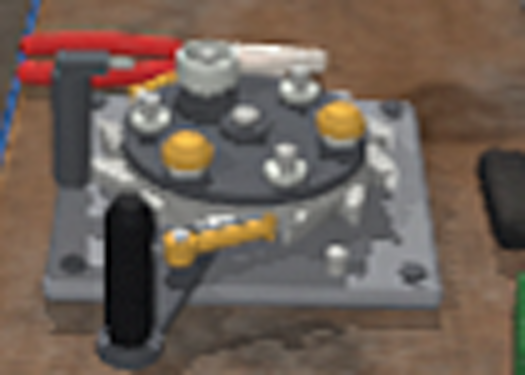

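The top crop shows the plate corners (48,43), (350,43), (352,345), (48,347), the ring at (131,221), the pointer post at (205,335) and the grip at (458,272). The ring is about 66° short of the pointer. The side crop agrees: the grip top is at (128,200).

```bash
cat >> h.py <<'E'
def crop(u,v,x0,y0,s): return ((u+.5)/s-.5+x0,(v+.5)/s-.5+y0)
E
python3 - <<'E'
from h import *
c=load('top0.png'); P=lambda u,v,z: back(c,crop(u,v,295,155,5),z)
q=np.array([P(48,43,10),P(350,43,10),P(352,345,10),P(48,347,10)]);b=q.mean(0)
print('corners',q.round(1).tolist(),b,[np.linalg.norm(q[i]-q[i-1]) for i in range(4)])
ex=(q[0]+q[1]-q[2]-q[3])[:2];yaw=np.arctan2(ex[1],ex[0]);print('yaw',yaw)
R=np.array([[np.cos(yaw),-np.sin(yaw)],[np.sin(yaw),np.cos(yaw)]])
for n,u,v,z in[('axis',205,189,45),('ring',131,221,51),('post',205,335,67),('grip',458,272,73)]:
    p=P(u,v,z); l=R.T@(p-b)[:2]; print(n,p.round(1),l.round(1),np.hypot(*l).round(1),np.degrees(np.arctan2(l[1],l[0])).round(1))
s=load('side0.png')
g=back(s,crop(128,200,275,203,5),73);print('side grip top',g)
g=b[:2]+R@[-40,-118];print('pred grip',g,'stop',b[:2]+R@[40,-118], 'proj side',(proj(s,[[*g,73],[*g,18]])-[275,203])*5)
E
```

```text
corners [[556.4, -116.7, 10.0], [558.9, -265.0, 10.0], [410.9, -267.1, 10.0], [407.9, -119.3, 10.0]] [ 483.51988971 -192.04427566   10.        ] [np.float64(148.49151466454887), np.float64(148.32032628277744), np.float64(147.99272612553324), np.float64(147.91928117721838)]
yaw 0.015665015308991347
axis [ 483.7 -192.5   45. ] [ 0.2 -0.5] 0.5 -70.3
ring [ 467.9 -157.9   51. ] [-15.1  34.4] 37.5 113.7
post [ 415.8 -192.    67. ] [-67.7   1.1] 67.7 179.1
grip [ 446.  -306.3   73. ] [ -39.3 -113.7] 120.3 -109.1
side grip top [ 444.85106688 -310.64510832   73.        ]
pred grip [ 445.37319367 -310.65637277] stop [ 525.36337816 -309.4032228 ] proj side [[127.53244403 198.06712169]
 [127.52014238 331.67141672]]
```

Both views agree on the grip within 1 mm: rest (445,-311), stop (525,-309). I'll shut the gripper, turn it square and move to a point on the robot side of the grip.

Emit:
drive_tool(deltas=[[[0.2,-0.333,0,1,1],[0.2,-0.333,0,1,1],[0.2,-0.333,0,1,1],[0.2,-0.333,0,1,1],[0.2,-0.333,0,0,1],[0.2,-0.333,0,0,1],[0.03,-0.38,0,0,1],[0.03,-0.38,0,0,1],[0.03,-0.38,0,0,1],[0.03,-0.38,0,0,1],[0.03,-0.38,0,0,1],[0.03,-0.38,0,0,1],[0.03,-0.38,0,0,1],[0.03,-0.38,0,0,1],[0.03,-0.38,0,0,1],[0.03,-0.38,0,0,1],[0.03,-0.38,0,0,1],[0.03,-0.38,0,0,1],[0,0,0,0,1],[0,0,0,0,1]]])

```text
time: 2.1
tcp_pos: [407.9, -284.1, 230.4]
ee_rot: [-0.001, -0.001, 1.0, 0.001]
wrist_force: [-0.4, 0.8, -0.4]
gripper_width: 0.001
grip_force: 0.0
```

Emit:
drive_tool(deltas=[[[-0.03,-0.23,0,0,1],[0,0,-0.325,0,1],[0,0,-0.325,0,1],[0,0,-0.325,0,1],[0,0,-0.325,0,1],[0,0,-0.325,0,1],[0,0,0,0,1],[0,0,0,0,1]]])

```text
time: 2.9
tcp_pos: [404.9, -310.1, 37.0]
ee_rot: [-0.0, -0.003, 1.0, 0.0]
wrist_force: [-0.0, -0.2, 0.8]
gripper_width: 0.005
grip_force: 0.0
```

```bash
python3 - <<'E'
from h import *
c=shot('side','s1.png'); cv2.imwrite('pics/s1c.png',cv2.resize(c['image'][180:290,250:400,::-1],None,fx=4,fy=4,interpolation=2))
E
```

```text
(no output)
```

View pics/s1c.png

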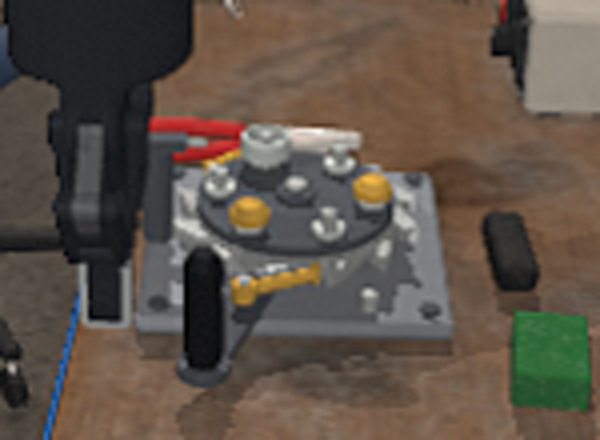

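The shut finger (105,300) stands about 20 mm short of the grip (205,310), level with it. First stroke.

Emit:
drive_tool(deltas=[[[0.1,-0.01,0,0,1],[0.1,-0.01,0,0,1],[0.1,-0.01,0,0,1],[0.1,0,0,0,1],[0.1,0,0,0,1],[0.1,0,0,0,1],[0.1,0,0,0,1],[0.1,0,0,0,1],[0,0,0,0,1],[0,0,0,0,1]]])

```text
time: 3.95
tcp_pos: [500.9, -314.2, 35.9]
ee_rot: [-0.0, -0.003, 1.0, 0.0]
wrist_force: [-2.0, 0.7, -1.4]
gripper_width: 0.001
grip_force: 1.1
```

Emit:
drive_tool(deltas=[[[0.025,0,0,0,1],[0,0,0,0,1],[0,0,0,0,1]]])

```text
time: 4.25
tcp_pos: [503.4, -314.5, 36.2]
ee_rot: [-0.0, -0.002, 1.0, 0.0]
wrist_force: [-2.6, 2.0, -1.2]
gripper_width: 0.002
grip_force: 1.5
```

Emit:
drive_tool(deltas=[[[0.025,0,0,0,1],[0,0,0,0,1],[0,0,0,0,1]]])

```text
time: 4.55
tcp_pos: [506.7, -314.5, 36.3]
ee_rot: [-0.0, -0.003, 1.0, 0.0]
wrist_force: [-4.1, 2.3, -0.8]
gripper_width: -0.002
grip_force: 1.8
```

Emit:
drive_tool(deltas=[[[0.02,0,0,0,1],[0,0,0,0,1],[0,0,0,0,1]]])

```text
time: 4.85
tcp_pos: [507.5, -314.3, 36.2]
ee_rot: [-0.002, -0.002, 1.0, 0.0]
wrist_force: [-11.3, 3.4, 4.2]
gripper_width: 0.001
grip_force: 5.7
```

Hard stop reached at about x=507 (force jumped to 11 N). I'll retreat and let it spring back.

Emit:
drive_tool(deltas=[[[-0.1,0,0,0,1],[-0.1,0,0,0,1],[-0.1,0,0,0,1],[-0.1,0,0,0,1],[-0.1,0,0,0,1],[-0.1,0,0,0,1],[-0.1,0,0,0,1],[-0.1,0.03,0,0,1],[-0.07,0,0,0,1],[0,0,0,0,1],[0,0,0,0,1]]])

```text
time: 5.95
tcp_pos: [405.0, -311.3, 36.5]
ee_rot: [0.0, -0.002, 1.0, -0.0]
wrist_force: [0.6, -0.0, -0.2]
gripper_width: -0.0
grip_force: 0.0
```

```bash
python3 - <<'E'
from h import *
c=shot('side','s2.png'); d=shot('top','t2.png')
a=cv2.resize(c['image'][190:290,270:370,::-1],(400,400),interpolation=2); b=cv2.resize(d['image'][150:230,300:380,::-1],(400,400),interpolation=2)
cv2.imwrite('pics/m2.png',np.hstack([a,b]))
E
```

```text
(no output)
```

View pics/m2.png

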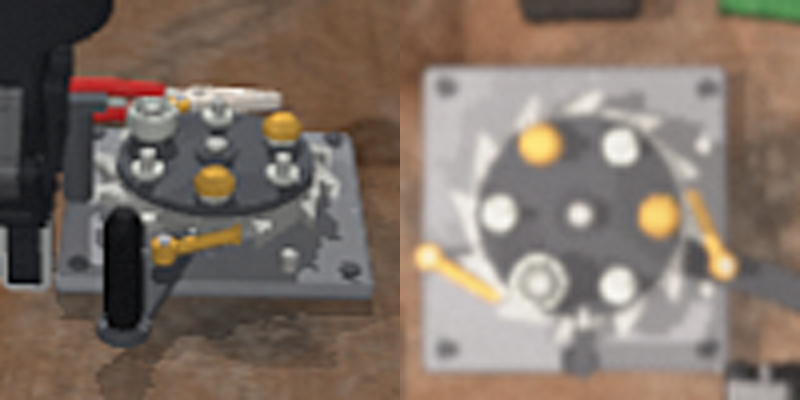

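After stroke 1 the lever is back at rest. The ring at (540,283) against the axis at (580,214) is about 30° short, so exactly one more stroke is needed.

Emit:
drive_tool(deltas=[[[0.1,-0.01,0,0,1],[0.1,-0.01,0,0,1],[0.1,-0.01,0,0,1],[0.1,0,0,0,1],[0.1,0,0,0,1],[0.1,0,0,0,1],[0.1,0,0,0,1],[0.1,0,0,0,1],[0.04,0,0,0,1],[0.03,0,0,0,1],[0,0,0,0,1],[0,0,0,0,1]]])

```text
time: 7.25
tcp_pos: [507.4, -313.5, 35.8]
ee_rot: [-0.002, -0.003, 1.0, 0.001]
wrist_force: [-10.2, 3.9, 3.5]
gripper_width: -0.001
grip_force: 5.4
```

The stop was reached again (10 N). I'll retreat clear and lift.

Emit:
drive_tool(deltas=[[[-0.1,0,0,0,1],[-0.1,0,0,0,1],[-0.1,0,0,0,1],[-0.1,0,0,0,1],[-0.1,0,0,0,1],[-0.1,0,0,0,1],[-0.1,0,0,0,1],[-0.1,0,0,0,1],[-0.07,0,0,0,1],[0,0,0.3,0,1],[0,0,0.3,0,1],[0,0,0.3,0,1],[0,0,0.3,0,1],[0,0,0,0,1],[0,0,0,0,1]]])

```text
time: 8.75
tcp_pos: [404.8, -314.9, 180.8]
ee_rot: [0.001, -0.003, 1.0, -0.001]
wrist_force: [0.3, -0.1, -0.3]
gripper_width: 0.002
grip_force: 0.0
```

```bash
python3 - <<'E'
from h import *
c=shot('side','s3.png'); d=shot('top','t3.png')
a=cv2.resize(c['image'][190:290,270:370,::-1],(400,400),interpolation=2); b=cv2.resize(d['image'][150:230,300:380,::-1],(400,400),interpolation=2)
cv2.imwrite('pics/m3.png',np.hstack([a,b]))
E
```

```text
(no output)
```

View pics/m3.png

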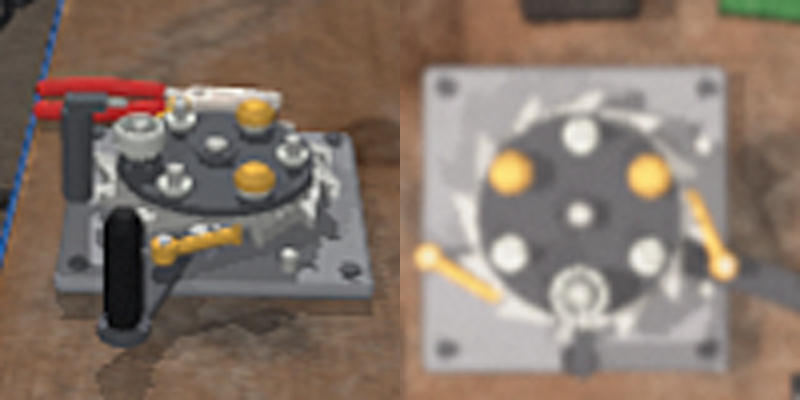

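The ring at (580,293) is straight below the axis at (580,214), in line with the pointer at (580,355). The lever is at rest and the arm is clear.

```bash
python3 -c "
from cell import env
print(env.job_done())"
```

```text
the job is handed in; nothing more can be done
None
```

The ring stands at the pointer after two full lever strokes, with the lever back at rest and the arm clear; the job is handed in at about 9 s.

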